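Complete a kit tray and press its label holder home

ROBOT

A 6-joint arm with a two-finger parallel gripper is mounted at the origin on the work surface. World frame = base frame: x ahead of the robot, y to its left, z up, the work surface at z = 0. Lengths are in m, angles in rad, forces in N, time in s.
With the tool pointing down it reaches from about 0.35 to 1 m from the base axis. Payload 7.1 kg.
Tool frame: the origin (TCP) lies on the centre line of the jaws, within the pads' length; the fingertips stand 25 mm ahead of it and the grasp point (between the pads) lies 6 mm ahead of it; z points along the fingers, y is the line along which they close (so a half turn about z gives the same grasp; the last joint's range is limited). The gripper opens to 85 mm and grips with 20 to 120 N. Pads are 22 mm wide; open, the fingers measure 114 mm over their backs; the gripper's body (76 mm by 85 mm) begins 54 mm behind the grasp point. The pads swing forward as they close: fully open they stand 13 mm farther back than shut.
Start: joints at [1.106, 0.423, 1.63, -0, 1.089, -0.019], TCP at [0.269, 0.564, 0.233] pointing down, gripper open.
Joint ranges: [-3, 3], [-0.9, 2.11], [0.09, 2.58], [-1.31, 4.45], [0.11, 2.69], [-2.54, 2.54]. Speed limits (rad/s): [2.39, 2.39, 3.01, 3.14, 3.14, 3.14].

INTERFACE

Orientations are given as a unit quaternion [x, y, z, w].
In Python, from plant import status, optics, r, search_frame, silhouettes gives the robot as it stands.
- The arm moves only by the tool send_rows, never from a script. Its arguments are lists of equal length, an entry for each row: "xyz": the shift along the tool's x, y, z in m, a list of three; "twist": the turn, a rotation vector about the tool's x, y, z in rad, a list of three; "grip": the opening, from -1 (shut) to 1 (fully open). A call has 1 to 20 rows; each row is the pose to reach, as a shift and turn from the pose commanded when the call began, along the tool's axes at that moment; what a row does not reach only later rows make up. A row lasts 1/8 s, in which the tool goes at most 62.5 mm and 10.7 degrees, less where a joint would pass 70% of its speed; a pose out of reach is approached as far as the arm can. A call with a gripper value outside its range is refused whole. The fingers move at their own pace and stop on an object; the grip force is fixed at half the most. Time passes only in rows, so rows that repeat a pose let the fingers close. It gives the time, the measured TCP pose, the force, the opening and the grip force at its end, in the units of the state.
- status.sense(): the state, without advancing time (a new reading comes with each control period).
- optics.camera(name): name is "scene" or "top" or "wrist"; returns the picture (480x640x3 uint8, blue, green, red); there is no depth.
- optics.calibration(name): a dict with "camera_matrix" (3x3 intrinsics, pixels), "k1" (the pictures are not rectified: a ray, as slopes to the right and down, at radius r is drawn at 1 + k1 r^2 times it, then the intrinsics apply), "world_from_camera" (4x4, takes a point from camera to world coordinates); the wrist camera has in their place "tool_from_camera" (4x4, takes a point from camera to tool coordinates, whose origin is the TCP and whose axes are the flange's). Camera axes: x right, y down, z forward; pixel columns grow to the right and rows downward; lengths in m; the calibration is good to about 2 mm. A picture is of the moment at which its call begins: read the wrist's pose just before it. calibration takes no time and is no camera call.
- r.sign_off(): hands the job in; it is judged then, once.
Trained networks look in the newest picture that a camera, given by its name, has taken for a name from the list of things; names that differ only in an ending like _2 or _b are one class to them, and where a whole thing is asked for, a point or a joint stands for the part that bears it (a point fixed in the world has none). Each returns a list of dicts, best first, with "score" (0 to 1); they miss things now and then, are a little off and sometimes report something else, mostly with a low value. They report only what shows in the picture. A call takes as long as a camera call. They do not tell look-alikes from the thing itself.
- search_frame(camera, thing): "rect" ([left, top, width, height] in pixels, round what is visible of it).
- silhouettes(camera, thing): "pixels" (480x640 bool, what is visible of it) and "rect" ([left, top, width, height] in pixels, round what is visible of it).
The state is a dict: "clock": time; "qpos": joint angles; "qd": joint speeds; "joint_efforts": joint torques, N m; "tool_pos": TCP position; "tool_rot": TCP orientation; "contact_force": force on the tool from outside, world axes, zero at the start; "torque": the same for the moment, N m; "grip_width": opening from 0.0 (shut) to 1.0 (fully open); "grasp_force": force on a finger pad.
Only numpy, scipy, OpenCV 4.12 (cv2) and the standard library are available. Lean on these libraries where they do the work, as an engineer would, in place of code of your own. Each camera call takes 0.05 s, during which the arm holds its last target. There are 200 camera calls.

TASK

Lay the loose slotted steel strap flat in the empty pocket of the grey kit tray and let go of it. Then push the white label holder down behind the lip of the tray's label rail, against the spring bar, until it is fully home, and finish still gripping it and holding it pressed home so that a colleague can lock it. Leave everything else where it is.

Things in the scene. Friction and masses are not known exactly. Their poses are not given: they have to be found in the camera images.
- strap: Slotted flat steel clamp strap lying alone on the table: 96 long (its x) x 25 wide (y) x 16 mm thick (z), 0.15-0.31 kg, origin at the centre of its underside. It has a long slot through it; same either way round.
- liner: Thin dark rubber liner (seen, not felt) on the floor of the one empty pocket of the grey kit tray; origin = centre of the pocket floor, 4 mm above the table; x along the pocket. The pocket is 112 (x) x 33 mm (y) and only 7 mm deep (tray top 11 mm above the table), so a strap stands 9 mm proud of the tray. Which of the three pockets is empty varies.
- tray: Grey kit tray fixed to the table, 130 (x) x 214 (y) x 11 mm; origin at the centre of its underside. Three like pockets along x, centres at y = -66, 0, +66 mm. An aluminium label rail runs along y on its robot side (-x), centre 85 mm from the origin.
- rail_mouth (a point): Mouth of the tray's label rail: centre of its open top, 24 mm above the table, axes as the tray. The rail is an upright-sided channel between a front lip and a back wall, 15.5 mm wide (x), 88 mm long inside (y), both edges flared outward for another 7 mm upward (to 31 mm above the table). A sprung bar lies inside, its top 10 mm below this point when free, 18 mm below when pressed home.
- rail_bar (a joint): Downward travel of the sprung bar in the rail: 0 free, 0.008 m = bottomed, fully home. It pushes back with about 5 N at first and 10 N at the bottom, and lifts the holder again if let go.
- label_holder: White plastic label holder standing upright on its long edge on the table: 12 thick (x) x 80 long (y) x 48 mm tall (z), 50-98 g, origin at the centre of its underside. Both faces are alike; either way round will do.
- strap_a: Another such strap already in a tray pocket
- strap_b: Another such strap already in a tray pocket
- ball_cone: Bystander: steel reference ball on a cone, 94 mm tall, 34 mm across the foot; origin on its underside
- square: Bystander: flat steel L-shaped square, 130 and 100 mm legs 20 mm wide, 8 mm thick; origin on its underside
- flange: Bystander: turned aluminium ring lying flat, 90 mm across, 24 mm high; origin on its underside
- knurled_nut: Bystander: dark steel knurled nut, 28 mm across, 24 mm high; origin on its underside
- stylus_case: Bystander: black plastic case, 70 x 110 x 26 mm; origin on its underside
Mind the look-alikes: they are no part of the job. Several things have the shape of the label_holder; the one meant has the colours described above.

How it is judged:
By the outcome, as a careful person would: the job done as asked, in the order asked, and still so for the second after the job is handed in, while the arm keeps its last pose, push and grip.
It also fails if it takes over 45 s, if anything falls off the work surface, if the arm or the gripper's body presses on something with over 40 N, if the wrist force passes 120 N, or if a joint passes its speed limit or range.

## Working session

There is one attempt and no reset: what is moved stays moved. The work goes in short steps, Python scripts to look and compute and a tool call to move; the robot and the scene stay as the last step left them, time stands still between calls to the robot, and variables do not carry over. Pictures are saved under pics/ and viewed, at most 10 in all, crops included, and the job is handed in when it is done.

Besides the shell and the picture viewer there is one more tool, called after ">>>" by a JSON object that holds its "api" and its "payload". send_rows: Moves the arm, as the interface text tells. Its arguments: {"type":"object","properties":{"xyz":{"type":"array"},"twist":{"type":"array"},"grip":{"type":"array"}},"required":["xyz","twist","grip"]}

```bash
ls; mkdir -p pics; python3 - <<'E'
from plant import status, optics, search_frame
import cv2
s=status.sense();print(s)
for n in("scene","top"):
    cv2.imwrite(f"pics/{n}0.png",optics.camera(n)); c=optics.calibration(n);print(n,c)
    for t in("strap","liner","tray","label_holder","ball_cone"):
        print(t,[([round(v) for v in d["rect"]],round(d["score"],2)) for d in search_frame(n,t)])
print(optics.calibration("wrist"))
E
```

```text
pics
{'clock': 0.0, 'qpos': array([ 1.10599236e+00,  4.23838405e-01,  1.63070819e+00,  7.18315367e-06,
        1.08858532e+00, -1.90257683e-02]), 'qd': array([-0.0014665 ,  0.00147272,  0.00159722, -0.00075523,  0.00147242,
       -0.00063423]), 'joint_efforts': array([-3.57021534e-03, -5.57381129e+01, -2.81742418e+01, -2.09307527e-04,
        7.24371275e-03, -1.47201564e-05]), 'tool_pos': array([0.26921833, 0.56343576, 0.23244006]), 'tool_rot': array([ 2.21049736e-01,  9.75262232e-01, -7.46454923e-04, -1.87461813e-04]), 'contact_force': array([0.43321177, 0.41130835, 0.63591226]), 'torque': array([-0.02939594, -0.00560471,  0.05372762]), 'grasp_force': 0.0, 'grip_width': 0.9990260384496993}
scene {'camera_matrix': array([[471.88826957,   0.        , 317.60743414],
       [  0.        , 471.88826957, 244.82403875],
       [  0.        ,   0.        ,   1.        ]]), 'k1': -0.008614021683819854, 'world_from_camera': array([[ 0.38944815,  0.64893027, -0.65362042,  1.21044205],
       [ 0.92104364, -0.27666618,  0.27410662, -0.21733217],
       [-0.00295859, -0.70876324, -0.70544023,  
[... 1031 characters left out ...]
[([240, 193, 90, 74], 0.82)]
label_holder [([459, 286, 34, 15], 0.67)]
ball_cone [([132, 266, 42, 37], 0.57), ([360, 182, 15, 20], 0.54)]
{'camera_matrix': array([[331.05292277,   0.        , 322.11219106],
       [  0.        , 331.05292277, 239.09521866],
       [  0.        ,   0.        ,   1.        ]]), 'k1': -0.04126723707060354, 'tool_from_camera': array([[-1.07406083e-05, -9.59900049e-01, -2.80342463e-01,
         7.06502263e-02],
       [ 9.99999971e-01,  5.72313835e-05, -2.34274234e-04,
        -5.14561412e-04],
       [ 2.40924236e-04, -2.80342458e-01,  9.59900020e-01,
        -1.41355453e-01],
       [ 0.00000000e+00,  0.00000000e+00,  0.00000000e+00,
         1.00000000e+00]])}
```

```bash
python3 - <<'E'
import cv2,numpy as np
a=cv2.imread("pics/scene0.png")[200:370,60:420];b=cv2.imread("pics/top0.png")[160:330,120:520]
a=cv2.resize(a,(635,300),interpolation=3);b=cv2.resize(b,(706,300),interpolation=3)
o=np.zeros((600,706,3),np.uint8);o[:300,:635]=a;o[300:]=b
cv2.imwrite("pics/both.png",o)
E
```

```text
(no output)
```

View pics/both.png

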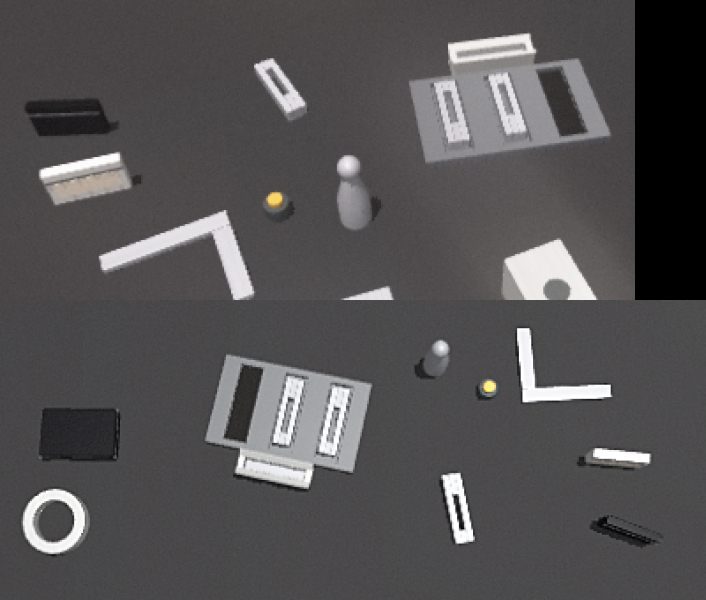

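The upper half is the scene view: white holder at about (107,302) in full-frame pixels, black look-alike at (98,266), loose strap at (218,250), empty pocket at (378,258). The lower half is the top view: the empty pocket is leftmost at (258,218), the loose strap is at (379,277), and the white holder is at (471,249). The network's top "label_holder" rect is the black one.

```bash
cat > h.py <<'E'
import numpy as np,cv2
from plant import status, optics, search_frame, silhouettes
from scipy.spatial.transform import Rotation as R
def pose():
    s=status.sense();T=np.eye(4);T[:3,:3]=R.from_quat(s["tool_rot"]).as_matrix();T[:3,3]=s["tool_pos"];return T
def cam(n,T=None):
    c=optics.calibration(n)
    return c["camera_matrix"],c["k1"],(c["world_from_camera"] if n!="wrist" else T@c["tool_from_camera"])
def rays(C,px):
    K,k,W=C
    p=cv2.undistortPoints(np.float64(px).reshape(-1,1,2),K,np.array([k,0,0,0.])).reshape(-1,2)
    return W[:3,3],np.c_[p,np.ones(len(p))]@W[:3,:3].T
def onplane(C,px,z):
    o,d=rays(C,px);return (o+d*((z-o[2])/d[:,2])[:,None])[:,:2]
def proj(C,X):
    K,k,W=C;V=np.linalg.inv(W);p=np.atleast_2d(X)@V[:3,:3].T+V[:3,3]
    return cv2.projectPoints(p,np.zeros(3),np.zeros(3),K,np.array([k,0,0,0.]))[0].reshape(-1,2)
def tri(obs):
    A=np.zeros((3,3));b=np.zeros(3)
    for C,px in obs:
        o,d=rays(C,[px]);d=d[0]/np.linalg.norm(d[0]);M=np.eye(3)-np.outer(d,d);A+=M;b+=M@o
    return np.linalg.solve(A,b)
def box(C,mask,z):
    "centre, sizes(long,short), yaw of long side, of mask outline on plane z"
    c=max(cv2.findContours(mask.astype(np.uint8),0,cv2.CHAIN_APPROX_NONE)[0],key=cv2.contourArea).reshape(-1,2)
    (x,y),(w,h),_=r=cv2.minAreaRect((onplane(C,c,z)*1000).astype(np.float32))
    b=cv2.boxPoints(r);e=max(b[1]-b[0],b[2]-b[1],key=np.linalg.norm)
    a=np.degrees(np.arctan2(e[1],e[0]))%180
    return [round(float(v),1) for v in(x,y,max(w,h),min(w,h),a)]
E
python3 - <<'E'
from h import *
for n in("scene","top"):
    optics.camera(n);C=cam(n)
    for t,z in(("strap",.016),("liner",.004),("tray",.011),("label_holder",.048)):
        for d in silhouettes(n,t): print(n,t,round(d["score"],2),[int(v) for v in d["rect"]],box(C,d["pixels"],z))
C=cam("top");print(onplane(C,[[471,249],[477,290]],.045))
C=cam("scene");print(onplane(C,[[107,290],[98,260]],.048))
E
```

```text
scene strap 0.95 [202, 230, 31, 39] [481.4, -141.1, 114.5, 30.0, 9.9]
scene strap 0.85 [338, 241, 21, 38] [616.9, 97.7, 109.2, 31.1, 168.9]
scene strap 0.66 [306, 246, 22, 37] [604.3, 32.5, 109.9, 28.5, 167.4]
scene liner 0.62 [364, 239, 27, 40] [625.7, 164.1, 106.7, 32.6, 166.4]
scene liner 0.24 [432, 196, 55, 36] [575.0, 405.7, 129.4, 88.9, 88.7]
scene tray 0.6 [292, 218, 113, 73] [590.1, 102.5, 215.7, 197.0, 77.4]
scene tray 0.51 [365, 242, 25, 34] [631.5, 160.2, 104.6, 29.5, 168.5]
scene label_holder 0.9 [79, 286, 54, 26] [565.9, -362.3, 88.7, 53.1, 82.7]
scene label_holder 0.69 [75, 257, 50, 19] [467.2, -373.3, 103.7, 53.6, 69.7]
top strap 0.9 [275, 203, 15, 37] [616.3, 98.7, 96.4, 27.6, 168.8]
top strap 0.78 [299, 212, 19, 37] [602.4, 34.2, 101.2, 28.0, 167.0]
top liner 0.59 [245, 199, 23, 40] [630.3, 164.8, 109.4, 31.0, 167.9]
top tray 0.93 [242, 190, 87, 78] [598.5, 103.9, 214.9, 168.3, 77.4]
top tray 0.48 [142, 220, 42, 29] [585.8, 400.4, 113.5, 72.4, 89.7]
top label_holder 0.75 [452, 245, 37, 10] [544.5, -357.2, 87.7, 22.2, 89.7]
[[ 0.54377631 -0.36180745]
 [ 0.4434384  -0.37128387]]
[[ 0.53922199 -0.36134077]
 [ 0.45205401 -0.3703065 ]]
```

```bash
cat >> h.py <<'E'
def go(x,y,z,phi,T=None):
    "print tool shift and twist from the measured pose to tool-down pose, tool x at heading phi (deg)"
    T=pose() if T is None else T;a=np.radians(phi)
    G=np.array([[np.cos(a),np.sin(a),0],[np.sin(a),-np.cos(a),0],[0,0,-1]]).T
    print("shift",np.round(T[:3,:3].T@(np.array([x,y,z])-T[:3,3]),4),"twist",np.round(R.from_matrix(T[:3,:3].T@G).as_rotvec(),4))
E
python3 -c "
from h import *
go(.58,.14,.2,100)"
```

```text
shift [-0.463  -0.2486  0.0332] twist [-0.     -0.      0.9504]
```

>>> {"api": "send_rows", "payload": {"xyz": [[-0.046,-0.025,0.003],[-0.093,-0.05,0.006],[-0.14,-0.075,0.01],[-0.185,-0.1,0.013],[-0.23,-0.124,0.016],[-0.278,-0.149,0.02],[-0.324,-0.174,0.023],[-0.37,-0.2,0.026],[-0.417,-0.224,0.03],[-0.463,-0.2486,0.033],[-0.463,-0.2486,0.033],[-0.463,-0.2486,0.033]], "twist": [[0,0,0.095],[0,0,0.19],[0,0,0.285],[0,0,0.38],[0,0,0.475],[0,0,0.57],[0,0,0.665],[0,0,0.76],[0,0,0.855],[0,0,0.95],[0,0,0.95],[0,0,0.95]], "grip": [1,1,1,1,1,1,1,1,1,1,1,1]}}

```text
clock: 2.6
tool_pos: [0.5797, 0.14, 0.2]
tool_rot: [0.643, 0.766, -0.0, -0.0]
contact_force: [-0.0, 0.0, 0.2]
grip_width: 1.001
grasp_force: 0.0
```

```bash
python3 - <<'E'
from h import *
T=pose();print(T.round(4));im=optics.camera("wrist");C=cam("wrist",T);cv2.imwrite("pics/w1.png",im)
for t,z in(("strap",.02),("liner",.004),("tray",.011),("rail_mouth",.03)):
    for d in silhouettes("wrist",t): print(t,round(d["score"],2),[int(v) for v in d["rect"]],box(C,d["pixels"],z))
go(.49,-.16,.2,10)
E
```

```text
[[-1.740e-01  9.847e-01 -7.000e-04  5.797e-01]
 [ 9.847e-01  1.740e-01  1.000e-04  1.400e-01]
 [ 2.000e-04 -6.000e-04 -1.000e+00  2.000e-01]
 [ 0.000e+00  0.000e+00  0.000e+00  1.000e+00]]
strap 0.75 [300, 235, 95, 53] [615.8, 98.5, 95.7, 28.7, 168.0]
strap 0.66 [283, 287, 80, 48] [602.2, 36.1, 96.4, 31.3, 168.5]
liner 0.77 [317, 167, 109, 67] [630.3, 161.0, 111.1, 32.8, 167.9]
tray 0.85 [243, 137, 207, 222] [597.0, 100.8, 216.1, 171.5, 77.6]
rail_mouth 0.89 [238, 139, 209, 221] [595.7, 106.3, 204.9, 161.6, 77.6]
rail_mouth 0.58 [254, 192, 40, 78] [534.9, 119.1, 81.1, 13.2, 77.6]
shift [-0.2806 -0.1411  0.0004] twist [ 0.0000e+00 -1.0000e-04  1.5731e+00]
```

View pics/w1.png

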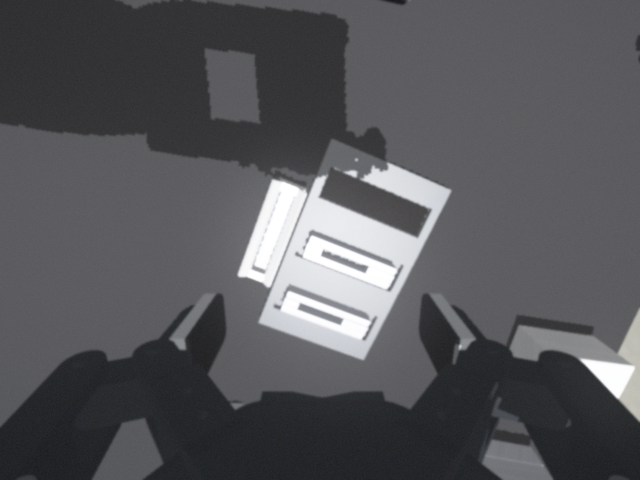

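The wrist view shows the whole tray: empty pocket at about (375,203), straps at (350,262) and (325,313), rail at (270,230). The fingers are at (205,330) and (445,330).

>>> {"api": "send_rows", "payload": {"xyz": [[-0.028,-0.014,0],[-0.056,-0.028,0],[-0.084,-0.042,0],[-0.112,-0.056,0],[-0.14,-0.07,0],[-0.168,-0.085,0],[-0.196,-0.099,0],[-0.224,-0.113,0.01],[-0.252,-0.127,0.025],[-0.28,-0.141,0.04],[-0.28,-0.141,0.04],[-0.28,-0.141,0.04]], "twist": [[0,0,0.157],[0,0,0.314],[0,0,0.472],[0,0,0.63],[0,0,0.786],[0,0,0.943],[0,0,1.1],[0,0,1.258],[0,0,1.415],[0,0,1.572],[0,0,1.573],[0,0,1.573]], "grip": [1,1,1,1,1,1,1,1,1,1,1,1]}}

```text
clock: 4.35
tool_pos: [0.4903, -0.1597, 0.1606]
tool_rot: [0.996, 0.087, 0.0, -0.0]
contact_force: [-1.3, 0.1, 0.6]
grip_width: 1.0
grasp_force: 0.0
```

```bash
python3 - <<'E'
from h import *
T=pose();print(T.round(4));im=optics.camera("wrist");C=cam("wrist",T);cv2.imwrite("pics/w2.png",im)
for d in silhouettes("wrist","strap"):
    print(round(d["score"],2),[int(v) for v in d["rect"]],box(C,d["pixels"],.016),box(C,d["pixels"],0.))
    c=max(cv2.findContours((cv2.erode((im.min(2)>110).astype(np.uint8),None)*cv2.dilate(d["pixels"].astype(np.uint8),np.ones((9,9)))),0,1)[0],key=cv2.contourArea)
    print(cv2.minAreaRect(c))
E
```

```text
[[ 9.847e-01  1.740e-01  5.000e-04  4.903e-01]
 [ 1.740e-01 -9.847e-01  1.000e-04 -1.597e-01]
 [ 5.000e-04  0.000e+00 -1.000e+00  1.606e-01]
 [ 0.000e+00  0.000e+00  0.000e+00  1.000e+00]]
0.92 [79, 1, 60, 110] [600.2, 31.2, 94.3, 34.9, 167.8] [602.4, 41.2, 99.5, 36.8, 167.8]
((108.38394927978516, 55.526180267333984), (54.118804931640625, 126.79148864746094), 13.851418495178223)
0.68 [282, 180, 32, 105] [478.8, -140.8, 97.6, 25.4, 10.6] [474.2, -140.4, 103.1, 26.8, 10.6]
((297.1259765625, 232.93841552734375), (104.25704193115234, 29.116161346435547), 89.14490509033203)
0.67 [0, 1, 60, 86] [602.2, 97.3, 70.9, 38.1, 168.7] [604.5, 111.1, 74.9, 40.3, 168.7]
((29.290000915527344, 42.96999740600586), (55.720008850097656, 94.32804107666016), 8.130102157592773)
```

View pics/w2.png

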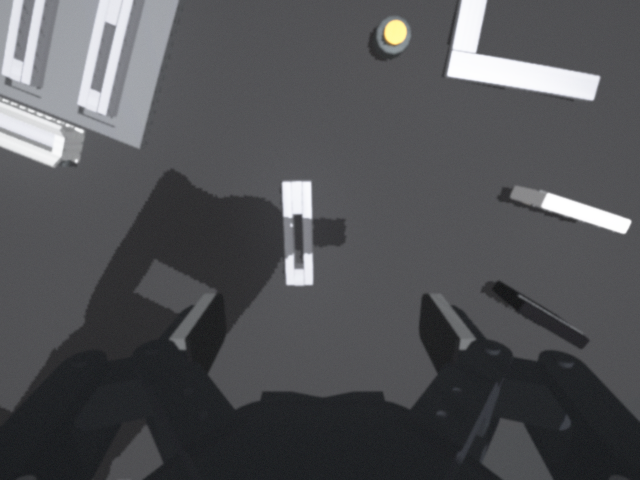

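Strap at about (298,233), unobstructed. White holder top at (587,213), black one at (540,313). I'll close partway above the strap and check where the fingertips really are.

```bash
python3 -c "
from h import *
go(.4792,-.1409,.08,10.6)"
```

```text
shift [-0.008  -0.0203  0.0807] twist [ 0.0003 -0.0009 -0.0098]
```

>>> {"api": "send_rows", "payload": {"xyz": [[-0.004,-0.01,0.02],[-0.008,-0.0203,0.05],[-0.008,-0.0203,0.08],[-0.008,-0.0203,0.08],[-0.008,-0.0203,0.08],[-0.008,-0.0203,0.08]], "twist": [[0,0,-0.005],[0,0,-0.01],[0,0,-0.01],[0,0,-0.01],[0,0,-0.01],[0,0,-0.01]], "grip": [0,0,0,0,0,0]}}

```text
clock: 5.2
tool_pos: [0.4796, -0.1419, 0.0815]
tool_rot: [0.996, 0.091, 0.001, 0.0]
contact_force: [-0.8, -0.2, 0.2]
grip_width: 0.497
grasp_force: 0.0
```

```bash
python3 - <<'E'
from h import *
T=pose();print(T.round(4),status.sense()["grip_width"]);im=optics.camera("wrist");C=cam("wrist",T)
for z in (0,.01,.02,.025,.03):
    X=np.array([[sx*.011,sy*.0213,z,1] for sx in(1,-1) for sy in(1,-1)])@T.T
    print(z,proj(C,X[:,:3]).round().tolist())
for d in silhouettes("wrist","strap"): print(round(d["score"],2),[int(v) for v in d["rect"]],box(C,d["pixels"],.016))
cv2.imwrite("pics/w3.png",cv2.resize(np.clip(im[120:420,140:500].astype(float)*1.6,0,255).astype(np.uint8),(720,600),interpolation=3))
E
```

```text
[[ 9.833e-01  1.821e-01  2.400e-03  4.796e-01]
 [ 1.821e-01 -9.833e-01 -8.000e-04 -1.419e-01]
 [ 2.200e-03  1.200e-03 -1.000e+00  8.150e-02]
 [ 0.000e+00  0.000e+00  0.000e+00  1.000e+00]] 0.4970820075036219
0 [[367.0, 278.0], [274.0, 279.0], [365.0, 321.0], [276.0, 321.0]]
0.01 [[364.0, 270.0], [277.0, 270.0], [362.0, 311.0], [279.0, 311.0]]
0.02 [[362.0, 263.0], [280.0, 263.0], [360.0, 302.0], [281.0, 302.0]]
0.025 [[361.0, 260.0], [281.0, 260.0], [359.0, 298.0], [282.0, 298.0]]
0.03 [[360.0, 257.0], [282.0, 257.0], [358.0, 294.0], [283.0, 294.0]]
0.97 [301, 181, 35, 141] [478.9, -140.6, 96.8, 25.5, 10.7]
0.56 [14, 0, 74, 89] [581.0, 35.3, 55.0, 37.1, 167.8]
```

View pics/w3.png

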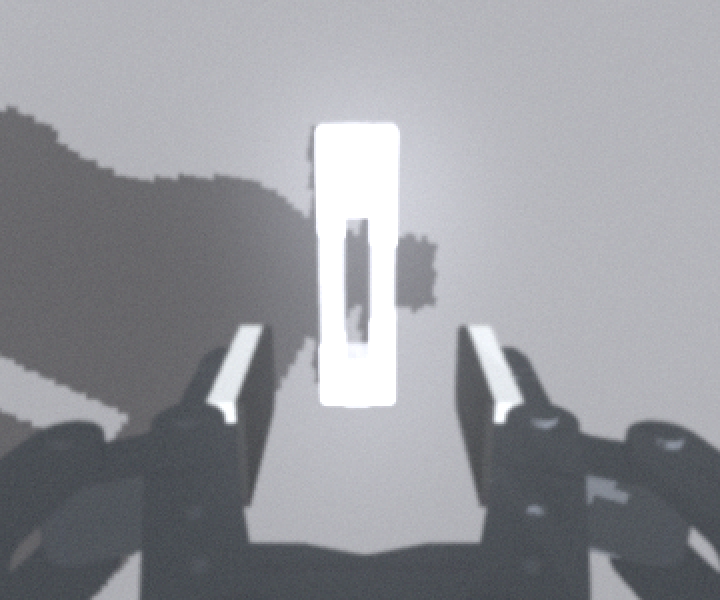

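Fingertip corners at half opening appear at full-frame (368,282) and (276,282), with the strap centred between them at (318,252). By the camera the tips look nearer to the TCP than stated, so I'll test by closing at the nominal height.

>>> {"api": "send_rows", "payload": {"xyz": [[0,-0.001,0.02],[0,-0.001,0.035],[0,-0.001,0.0475],[0,-0.001,0.0475],[0,-0.001,0.0475]], "twist": [[0,0,0],[0,0,0],[0,0,0],[0,0,0],[0,0,0]], "grip": [0,0,0,0,0]}}

```text
clock: 5.92
tool_pos: [0.4785, -0.1408, 0.0328]
tool_rot: [0.996, 0.091, 0.0, 0.0]
contact_force: [1.1, -0.6, -0.4]
grip_width: 0.504
grasp_force: 0.0
```

>>> {"api": "send_rows", "payload": {"xyz": [[0,0,0],[0,0,0],[0,0,0],[0,0,0],[0,0,0]], "twist": [[0,0,0],[0,0,0],[0,0,0],[0,0,0],[0,0,0]], "grip": [-0.6,-0.6,-0.6,-0.6,-0.6]}}

```text
clock: 6.55
tool_pos: [0.4784, -0.1407, 0.0327]
tool_rot: [0.996, 0.091, -0.0, 0.0]
contact_force: [-0.2, 0.7, -0.3]
grip_width: 0.198
grasp_force: 0.0
```

The jaws closed to 17 mm with no force, so the tips are above the strap. That confirms the camera: the tips are near the TCP, not 25 mm ahead of it. Reopening and going lower.

>>> {"api": "send_rows", "payload": {"xyz": [[0,0,0],[0,0,0],[0,0,0],[0,0,0.005],[0,0,0.01],[0,0,0.014],[0,0,0.018],[0,0,0.02],[0,0,0.022],[0,0,0.022]], "twist": [[0,0,0],[0,0,0],[0,0,0],[0,0,0],[0,0,0],[0,0,0],[0,0,0],[0,0,0],[0,0,0],[0,0,0]], "grip": [0,0,0,0,0,0,0,0,0,0]}}

```text
clock: 7.8
tool_pos: [0.4783, -0.1407, 0.0106]
tool_rot: [0.996, 0.091, -0.0, -0.0]
contact_force: [-0.8, 0.1, 0.2]
grip_width: 0.499
grasp_force: 0.0
```

```bash
python3 - <<'E'
from h import *
T=pose();print(T.round(4));im=optics.camera("wrist");C=cam("wrist",T)
cv2.imwrite("pics/w4.png",cv2.resize(np.clip(im[180:420,180:480].astype(float)*1.6,0,255).astype(np.uint8),(750,600),interpolation=3))
E
```

```text
[[ 9.833e-01  1.818e-01 -2.000e-04  4.783e-01]
 [ 1.818e-01 -9.833e-01  1.000e-04 -1.407e-01]
 [-2.000e-04 -1.000e-04 -1.000e+00  1.060e-02]
 [ 0.000e+00  0.000e+00  0.000e+00  1.000e+00]]
```

View pics/w4.png

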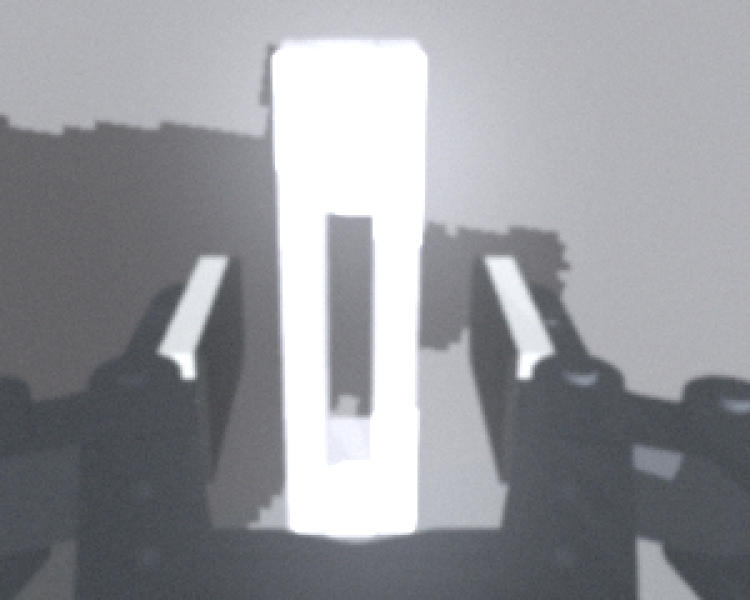

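The tips straddle the strap evenly at (229,258) and (487,258) in the crop, with no table contact. Closing here.

>>> {"api": "send_rows", "payload": {"xyz": [[0,0,0.002],[0,0,0.003],[0,0,0.003],[0,0,0.003],[0,0,0.003],[0,0,0.003]], "twist": [[0,0,0],[0,0,0],[0,0,0],[0,0,0],[0,0,0],[0,0,0]], "grip": [-0.3,-1,-1,-1,-1,-1]}}

```text
clock: 8.6
tool_pos: [0.4784, -0.1407, 0.0086]
tool_rot: [0.996, 0.091, 0.0, 0.0]
contact_force: [-3.4, 0.9, 13.2]
grip_width: 0.27
grasp_force: 58.2
```

```bash
python3 - <<'E'
from h import *
T=pose();im=optics.camera("wrist");C=cam("wrist",T)
for z in (-.01,-.005,0,.005,.01):
    X=np.array([[sx*.011,sy*.0125,z,1] for sx in(1,-1) for sy in(1,-1)])@T.T
    print(z,proj(C,X[:,:3]).round().tolist())
cv2.imwrite("pics/w5.png",cv2.resize(np.clip(im[200:400,200:440].astype(float)*1.3,0,255).astype(np.uint8),(720,600),interpolation=3))
E
```

```text
-0.01 [[349.0, 288.0], [292.0, 288.0], [348.0, 332.0], [293.0, 332.0]]
-0.005 [[348.0, 283.0], [293.0, 283.0], [347.0, 326.0], [294.0, 326.0]]
0 [[348.0, 279.0], [293.0, 279.0], [347.0, 321.0], [295.0, 321.0]]
0.005 [[347.0, 274.0], [294.0, 274.0], [346.0, 316.0], [295.0, 316.0]]
0.01 [[346.0, 270.0], [295.0, 270.0], [345.0, 311.0], [296.0, 311.0]]
```

View pics/w5.png

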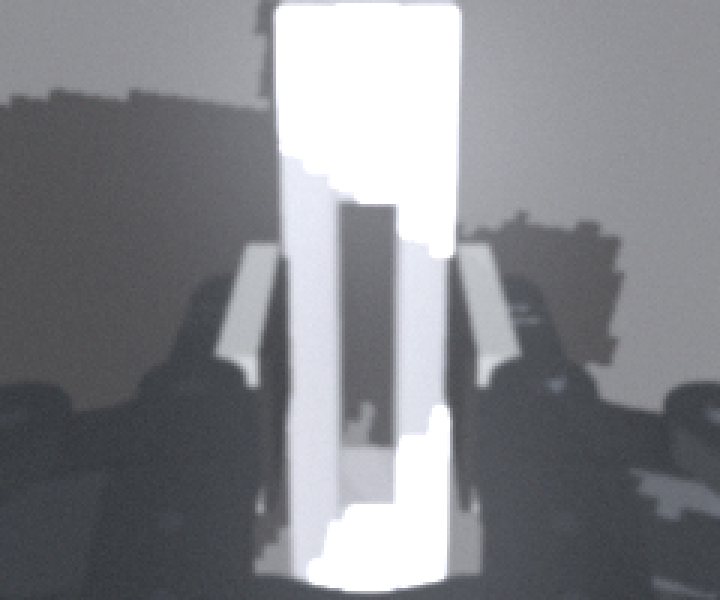

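Gripped at 58 N with the tip edge at crop (278,243), about 5 mm of overlap on the strap. Lifting.

>>> {"api": "send_rows", "payload": {"xyz": [[0,0,-0.005],[0,0,-0.015],[0,0,-0.04],[0,0,-0.07],[0,0,-0.08],[0,0,-0.08]], "twist": [[0,0,0],[0,0,0],[0,0,0],[0,0,0],[0,0,0],[0,0,0]], "grip": [-1,-1,-1,-1,-1,-1]}}

```text
clock: 9.4
tool_pos: [0.4787, -0.1408, 0.0882]
tool_rot: [0.996, 0.091, 0.001, 0.0]
contact_force: [-0.4, -0.0, -1.1]
grip_width: 0.272
grasp_force: 59.6
```

```bash
python3 - <<'E'
from h import *
s=status.sense();print(s["grip_width"],s["grasp_force"],s["contact_force"])
T=pose();im=optics.camera("wrist");C=cam("wrist",T);cv2.imwrite("pics/w6.png",im)
for d in silhouettes("wrist","strap"):
    if d["score"]>.3: print(round(d["score"],2),[int(v) for v in d["rect"]],box(C,d["pixels"],T[2,3]+.008))
print(pose().round(4));go(.63,.163,.09,-12.4)
# tray corners, w1 view (blue-grey tray top) : check hand-read corners
C1=(C[0],C[1],np.array([[-.174,.9847,-.0007,.5797],[.9847,.174,.0001,.14],[.0002,-.0006,-1,.2],[0,0,0,1]])@optics.calibration("wrist")["tool_from_camera"])
print((onplane(C1,[[332,138],[450,190],[365,360],[260,323]],.011)*1000).round(1))
print((onplane(C1,[[330,169],[429,209],[419,236],[320,196]],.011)*1000).round(1))
E
```

```text
0.27218696891486316 59.61589336395264 [-0.42923289 -0.01639261 -1.09759798]
0.92 [292, 196, 62, 202] [479.8, -141.2, 98.1, 25.4, 10.2]
0.67 [27, 0, 71, 90] [569.1, -26.3, 35.4, 22.5, 167.9]
[[ 9.833e-01  1.818e-01 -1.100e-03  4.778e-01]
 [ 1.818e-01 -9.833e-01  3.000e-04 -1.405e-01]
 [-1.000e-03 -5.000e-04 -1.000e+00  8.710e-02]
 [ 0.000e+00  0.000e+00  0.000e+00  1.000e+00]]
shift [ 0.2048 -0.2708 -0.003 ] twist [-3.000e-04  1.100e-03  3.992e-01]
[[576.5 216.5]
 [702.2 188.4]
 [659.8 -20.8]
 [533.    6.5]]
[[579.9 187.4]
 [686.3 165.9]
 [683.4 136.4]
 [574.8 159.5]]
```

>>> {"api": "send_rows", "payload": {"xyz": [[0.02,-0.027,-0.008],[0.045,-0.06,-0.012],[0.075,-0.1,-0.012],[0.105,-0.14,-0.01],[0.135,-0.18,-0.008],[0.165,-0.22,-0.004],[0.19,-0.25,-0.003],[0.2055,-0.2705,0.01],[0.2055,-0.2705,0.04],[0.2055,-0.2705,0.05],[0.2055,-0.2705,0.05],[0.2055,-0.2705,0.05]], "twist": [[0,0,0.05],[0,0,0.1],[0,0,0.15],[0,0,0.2],[0,0,0.26],[0,0,0.32],[0,0,0.37],[0,0,0.398],[0,0,0.398],[0,0,0.398],[0,0,0.398],[0,0,0.398]], "grip": [-1,-1,-1,-1,-1,-1,-1,-1,-1,-1,-1,-1]}}

```text
clock: 11.0
tool_pos: [0.6317, 0.1624, 0.0383]
tool_rot: [0.994, -0.108, 0.0, -0.0]
contact_force: [-0.6, 0.6, -1.5]
grip_width: 0.268
grasp_force: 59.6
```

```bash
python3 - <<'E'
from h import *
T=pose();print(T.round(4));im=optics.camera("wrist");C=cam("wrist",T)
for d in silhouettes("wrist","strap"):
    if d["score"]>.3: print("strap",round(d["score"],2),[int(v) for v in d["rect"]],box(C,d["pixels"],T[2,3]+.0075),box(C,d["pixels"],.02))
for d in silhouettes("wrist","liner"): print("liner",round(d["score"],2),[int(v) for v in d["rect"]],box(C,d["pixels"],.004))
o=im.copy();a=np.radians(-12.4);u=np.array([np.cos(a),np.sin(a)]);v=np.array([-u[1],u[0]])
P=[np.r_[np.array([.631,.1627])+sx*.056*u+sy*.0165*v,.011] for sx,sy in((1,1),(1,-1),(-1,-1),(-1,1))]
cv2.polylines(o,[proj(C,P).round().astype(np.int32)],True,(0,0,255));print(proj(C,P).round(1).tolist())
cv2.imwrite("pics/w7.png",cv2.resize(o[80:420,150:510],(635,600),interpolation=3))
E
```

```text
[[ 9.768e-01 -2.141e-01  8.000e-04  6.317e-01]
 [-2.141e-01 -9.768e-01  2.000e-04  1.624e-01]
 [ 7.000e-04 -4.000e-04 -1.000e+00  3.830e-02]
 [ 0.000e+00  0.000e+00  0.000e+00  1.000e+00]]
strap 0.89 [291, 197, 61, 200] [632.5, 161.2, 98.4, 25.4, 167.7] [619.2, 164.0, 117.4, 30.3, 167.7]
strap 0.82 [410, 193, 73, 143] [638.2, 105.0, 67.5, 25.2, 167.6] [626.1, 97.0, 80.5, 30.0, 167.6]
strap 0.72 [520, 193, 87, 168] [619.6, 54.4, 83.0, 30.3, 168.3] [603.9, 36.7, 99.0, 36.2, 168.3]
liner 0.86 [291, 178, 60, 170] [609.5, 165.9, 53.8, 11.0, 167.2]
[[287.8, 176.3], [353.3, 176.3], [348.2, 365.5], [293.2, 365.5]]
```

View pics/w7.png

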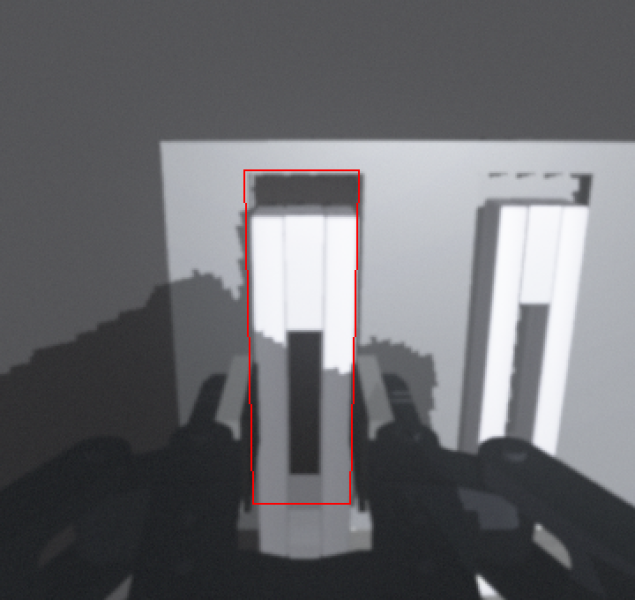

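The held strap sits over the empty pocket: the pocket's dark far end spans crop x 253–362 at row 175, and the strap top spans 251–356. It needs only about 2.5 mm back along its length, then straight down.

>>> {"api": "send_rows", "payload": {"xyz": [[-0.0025,0,0.004],[-0.0025,0,0.01],[-0.0025,0,0.016],[-0.0025,0,0.02],[-0.0025,0,0.023],[-0.0025,0,0.025],[-0.0025,0,0.025]], "twist": [[0,0,0],[0,0,0],[0,0,0],[0,0,0],[0,0,0],[0,0,0],[0,0,0]], "grip": [-1,-1,-1,-1,-1,-1,-1]}}

```text
clock: 12.02
tool_pos: [0.6288, 0.1632, 0.0131]
tool_rot: [0.994, -0.107, -0.0, 0.0]
contact_force: [-2.1, -1.0, 2.1]
grip_width: 0.273
grasp_force: 62.4
```

>>> {"api": "send_rows", "payload": {"xyz": [[0,0,0],[0,0,0],[0,0,0],[0,0,-0.01],[0,0,-0.04],[0,0,-0.08],[0,0,-0.1],[0,0,-0.1],[0,0,-0.1]], "twist": [[0,0,0],[0,0,0],[0,0,0],[0,0,0],[0,0,0],[0,0,0],[0,0,0],[0,0,0],[0,0,0]], "grip": [-0.15,-0.15,-0.15,-0.15,0,0,0,0,0]}}

```text
clock: 13.15
tool_pos: [0.628, 0.163, 0.1116]
tool_rot: [0.994, -0.107, -0.001, 0.0]
contact_force: [0.8, -1.1, -0.5]
grip_width: 0.498
grasp_force: 0.0
```

```bash
python3 - <<'E'
from h import *
T=pose();print(T.round(4));im=optics.camera("wrist");C=cam("wrist",T)
for d in silhouettes("wrist","strap"):
    if d["score"]>.3: print("strap",round(d["score"],2),[int(v) for v in d["rect"]],box(C,d["pixels"],.02))
for t,z in(("tray",.011),("rail_mouth",.03)):
    for d in silhouettes("wrist",t): print(t,round(d["score"],2),[int(v) for v in d["rect"]],box(C,d["pixels"],z))
cv2.imwrite("pics/w8.png",np.hstack([im[100:480,100:600]]))
go(.55,-.36,.2,90)
E
```

```text
[[ 9.769e-01 -2.136e-01 -1.800e-03  6.280e-01]
 [-2.136e-01 -9.769e-01 -4.000e-04  1.630e-01]
 [-1.700e-03  8.000e-04 -1.000e+00  1.116e-01]
 [ 0.000e+00  0.000e+00  0.000e+00  1.000e+00]]
strap 0.94 [304, 176, 36, 130] [628.7, 162.5, 98.2, 25.9, 168.3]
strap 0.94 [468, 173, 55, 123] [603.7, 35.6, 96.4, 32.5, 167.4]
strap 0.89 [385, 174, 49, 122] [617.4, 98.6, 97.2, 29.3, 168.0]
tray 0.86 [267, 148, 292, 217] [590.6, 101.9, 215.9, 183.3, 77.9]
rail_mouth 0.82 [264, 149, 297, 217] [599.1, 105.6, 197.6, 167.6, 77.8]
rail_mouth 0.35 [305, 174, 35, 131] [632.0, 161.5, 93.1, 23.9, 167.8]
shift [ 0.0352  0.5277 -0.0882] twist [-1.100e-03  2.300e-03 -1.786e+00]
```

View pics/w8.png

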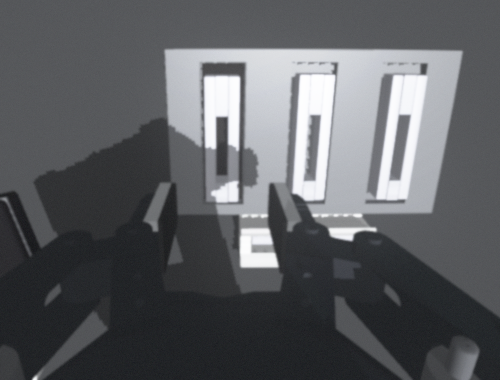

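The strap lies flat and inside the left pocket (crop (222,140)), level with the other two at (317,137) and (404,137). Now to the holder.

```bash
python3 - <<'E'
from h import *
go(.545,-.335,.17,90)
T=pose();C=cam("wrist",T)
X=onplane(C,np.array([[165,48],[463,51],[433,213],[170,212]])+100,.011)*1000
print(X.round(1),X.mean(0))
E
```

```text
shift [ 0.0251  0.5043 -0.0582] twist [-1.100e-03  2.300e-03 -1.786e+00]
[[702.9 187.2]
 [656.4 -22.4]
 [528.7   4.4]
 [577.4 216.8]] [616.34959521  96.49730833]
```

>>> {"api": "send_rows", "payload": {"xyz": [[0,0.03,-0.05],[0.002,0.08,-0.08],[0.005,0.13,-0.09],[0.008,0.18,-0.09],[0.011,0.23,-0.09],[0.014,0.28,-0.09],[0.017,0.33,-0.09],[0.02,0.38,-0.09],[0.022,0.43,-0.08],[0.024,0.475,-0.07],[0.025,0.504,-0.058],[0.025,0.504,-0.058],[0.025,0.504,-0.058],[0.025,0.504,-0.058]], "twist": [[0,0,-0.16],[0,0,-0.32],[0,0,-0.48],[0,0,-0.64],[0,0,-0.8],[0,0,-0.96],[0,0,-1.12],[0,0,-1.28],[0,0,-1.44],[0,0,-1.6],[0,0,-1.72],[0,0.002,-1.786],[0,0.002,-1.786],[0,0.002,-1.786]], "grip": [0,0,0,0,0,0,0,0,0,0,0,0,0,0]}}

```text
clock: 15.1
tool_pos: [0.5456, -0.3341, 0.1704]
tool_rot: [0.707, 0.707, 0.001, -0.0]
contact_force: [0.0, -0.4, 0.3]
grip_width: 0.499
grasp_force: 0.0
```

```bash
python3 - <<'E'
from h import *
T=pose();print(T.round(4));im=optics.camera("wrist");C=cam("wrist",T)
for d in silhouettes("wrist","label_holder"):
    m=d["pixels"]; print("holder",round(d["score"],2),[int(v) for v in d["rect"]],np.median(im[m],0),box(C,m,.048))
    w=(m&(im.min(2)>170)); 
    if w.sum()>100: print("bright",w.sum(),box(C,w,.048))
cv2.imwrite("pics/w9.png",im)
E
```

```text
[[ 9.000e-04  1.000e+00  9.000e-04  5.456e-01]
 [ 1.000e+00 -9.000e-04  1.400e-03 -3.341e-01]
 [ 1.400e-03  9.000e-04 -1.000e+00  1.704e-01]
 [ 0.000e+00  0.000e+00  0.000e+00  1.000e+00]]
holder 0.71 [186, 223, 50, 96] [66. 63. 62.] [450.5, -372.1, 94.2, 19.7, 69.7]
holder 0.65 [308, 208, 26, 102] [255. 255. 255.] [546.4, -361.8, 87.8, 14.5, 84.0]
bright 1502 [546.3, -361.9, 87.5, 14.1, 83.8]
```

View pics/w9.png

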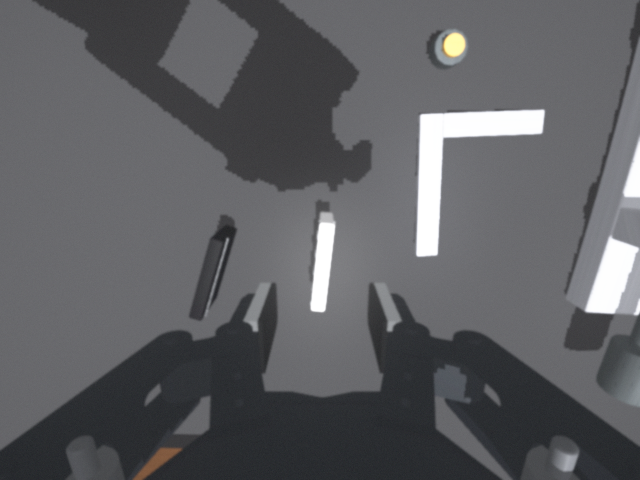

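White holder in the middle: top face from (326,222) to (318,311), its +y end face just above that. The black look-alike is at (213,275), 95 mm off.

```bash
python3 - <<'E'
from h import *
T=pose();im=cv2.imread("pics/w9.png");C=cam("wrist",T)
g=im[:,:,1]
for r in(212,218,221,223,225,230,245,260,275,290,305,309,312):
    c=np.where(g[r,300:345]>170)[0]+300; print(r,(c.min(),c.max()) if len(c) else None,int(g[r,300:345].max()))
w=np.zeros(g.shape,np.uint8);w[223:320,300:345]=g[223:320,300:345]>170
b=box(C,w>0,.048);print(b)
go(b[0]/1000,b[1]/1000,.075,b[4]);
E
```

```text
212 None 154
218 (np.int64(321), np.int64(331)) 187
221 (np.int64(320), np.int64(334)) 196
223 (np.int64(319), np.int64(334)) 253
225 (np.int64(319), np.int64(335)) 255
230 (np.int64(318), np.int64(334)) 255
245 (np.int64(317), np.int64(332)) 255
260 (np.int64(315), np.int64(331)) 255
275 (np.int64(313), np.int64(329)) 255
290 (np.int64(312), np.int64(327)) 255
305 (np.int64(310), np.int64(325)) 255
309 (np.int64(311), np.int64(325)) 255
312 None 170
[546.0, -366.9, 81.7, 14.3, 84.2]
shift [-0.0329  0.      0.0957] twist [ 0.0013 -0.0011  0.1011]
```

>>> {"api": "send_rows", "payload": {"xyz": [[-0.016,0,0.03],[-0.033,0,0.06],[-0.033,0,0.08],[-0.033,0,0.1],[-0.033,0,0.12],[-0.033,0,0.135],[-0.033,0,0.14],[-0.033,0,0.14],[-0.033,0,0.14]], "twist": [[0,0,0.05],[0.001,-0.001,0.1],[0.001,-0.001,0.1],[0.001,-0.001,0.1],[0.001,-0.001,0.1],[0.001,-0.001,0.1],[0.001,-0.001,0.1],[0.001,-0.001,0.1],[0.001,-0.001,0.1]], "grip": [0,0,0,0,0,0,0,0,0]}}

```text
clock: 16.32
tool_pos: [0.5463, -0.3677, 0.0314]
tool_rot: [0.742, 0.671, 0.0, 0.001]
contact_force: [-1.1, -0.2, -0.9]
grip_width: 0.498
grasp_force: 0.0
```

```bash
python3 - <<'E'
from h import *
T=pose();print(T.round(4));im=optics.camera("wrist");C=cam("wrist",T)
for d in silhouettes("wrist","label_holder"):
    m=d["pixels"]&(im.min(2)>170)
    if m.sum()>100: print(round(d["score"],2),[int(v) for v in d["rect"]],box(C,m,.048))
E
```

```text
[[ 9.980e-02  9.950e-01  1.300e-03  5.463e-01]
 [ 9.950e-01 -9.980e-02 -5.000e-04 -3.677e-01]
 [-4.000e-04  1.400e-03 -1.000e+00  3.140e-02]
 [ 0.000e+00  0.000e+00  0.000e+00  1.000e+00]]
0.77 [303, 200, 32, 191] [545.4, -366.8, 78.6, 12.3, 84.9]
```

>>> {"api": "send_rows", "payload": {"xyz": [[0,-0.0007,0],[0,-0.0007,0],[0,-0.0007,0],[0,-0.0007,0],[0,-0.0007,0],[0,-0.0007,0],[0,-0.0007,0]], "twist": [[0,0,-0.01],[0,0,-0.01],[0,0,-0.01],[0,0,-0.01],[0,0,-0.01],[0,0,-0.01],[0,0,-0.01]], "grip": [-0.4,-1,-1,-1,-1,-1,-1]}}

```text
clock: 17.3
tool_pos: [0.5454, -0.3675, 0.0311]
tool_rot: [0.738, 0.675, 0.0, 0.0]
contact_force: [-0.8, -0.2, 4.4]
grip_width: 0.121
grasp_force: 59.6
```

>>> {"api": "send_rows", "payload": {"xyz": [[0,0,-0.01],[0,0,-0.04],[0,0,-0.08],[0,0,-0.1],[0,0,-0.1],[0,0,-0.1]], "twist": [[0,0,0],[0,0,0],[0,0,0],[0,0,0],[0,0,0],[0,0,0]], "grip": [-1,-1,-1,-1,-1,-1]}}

```text
clock: 18.05
tool_pos: [0.5443, -0.3667, 0.1293]
tool_rot: [0.738, 0.675, -0.0, -0.001]
contact_force: [-0.1, 0.5, -0.6]
grip_width: 0.126
grasp_force: 58.8
```

```bash
python3 - <<'E'
from h import *
T=pose();print(T.round(4),status.sense()["qpos"]);im=optics.camera("wrist");C=cam("wrist",T)
for d in silhouettes("wrist","label_holder"):
    m=d["pixels"]&(im.min(2)>150)
    if m.sum()>100: print(round(d["score"],2),[int(v) for v in d["rect"]],box(C,m,.048+T[2,3]-.031), (T[:3,:3].T@(np.r_[np.array(box(C,m,.048+T[2,3]-.031)[:2])/1000,0]-T[:3,3])).round(4))
go(.57,.16,.2,77.8)
E
```

```text
[[ 0.0899  0.996  -0.0014  0.5443]
 [ 0.996  -0.0899  0.0014 -0.3667]
 [ 0.0012 -0.0015 -1.      0.1293]
 [ 0.      0.      0.      1.    ]] [-6.11182086e-01  5.91242738e-01  1.61880505e+00  3.81292472e-04
  9.33493213e-01 -5.21425284e-01]
0.59 [308, 199, 30, 191] [545.2, -361.9, 87.0, 12.6, 84.5] [0.0047 0.0007 0.1293]
shift [ 0.527  -0.0218 -0.0702] twist [-0.0023 -0.0015  0.1229]
```

```bash
python3 -c "
from h import *
go(.485,.126,.13,77.8)"
```

```text
shift [ 4.854e-01 -1.032e-01 -1.000e-04] twist [-0.0023 -0.0015  0.1229]
```

>>> {"api": "send_rows", "payload": {"xyz": [[0.03,-0.006,-0.02],[0.08,-0.017,-0.03],[0.13,-0.028,-0.03],[0.18,-0.038,-0.03],[0.23,-0.049,-0.03],[0.28,-0.06,-0.03],[0.33,-0.07,-0.03],[0.38,-0.081,-0.025],[0.43,-0.091,-0.015],[0.465,-0.099,-0.005],[0.485,-0.103,0],[0.485,-0.103,0],[0.485,-0.103,0]], "twist": [[0,0,0.01],[0,0,0.02],[0,0,0.03],[0,0,0.04],[0,0,0.05],[0,0,0.06],[0,0,0.07],[0,0,0.08],[0,0,0.1],[0,0,0.115],[-0.002,-0.001,0.123],[-0.002,-0.001,0.123],[-0.002,-0.001,0.123]], "grip": [-1,-1,-1,-1,-1,-1,-1,-1,-1,-1,-1,-1,-1]}}

```text
clock: 19.77
tool_pos: [0.4859, 0.1245, 0.1303]
tool_rot: [0.778, 0.628, -0.0, 0.001]
contact_force: [0.0, -0.1, -1.5]
grip_width: 0.128
grasp_force: 58.8
```

```bash
python3 - <<'E'
from h import *
T=pose();print(T.round(4));np.save("T10.npy",T);im=optics.camera("wrist");C=cam("wrist",T);cv2.imwrite("pics/raw10.png",im)
for t,z in(("tray",.011),("rail_mouth",.031),("label_holder",.14)):
    for d in silhouettes("wrist",t): print(t,round(d["score"],2),[int(v) for v in d["rect"]],box(C,d["pixels"],z))
o=im.copy();a=np.radians(-12.2);u=np.array([np.cos(a),np.sin(a)]);v=np.array([-u[1],u[0]])
for w,z,col in((.00775,.024,(0,0,255)),):
    P=[np.r_[np.array([.534,.1155])+sx*w*u+sy*.044*v,z] for sx,sy in((1,1),(1,-1),(-1,-1),(-1,1))]
    p=proj(C,P);cv2.polylines(o,[p.round().astype(np.int32)],True,col);print(p.round(1).tolist())
x0,y0=int(p[:,0].min())-40,int(p[:,1].min())-40
print(x0,y0)
cv2.imwrite("pics/w10.png",cv2.resize(np.hstack([im[y0:y0+200,x0:x0+133],o[y0:y0+200,x0:x0+133]]),None,fx=3,fy=3,interpolation=3)[:600,:800])
E
```

```text
[[ 0.2112  0.9775  0.0012  0.4859]
 [ 0.9775 -0.2111 -0.0015  0.1245]
 [-0.0012  0.0015 -1.      0.1303]
 [ 0.      0.      0.      1.    ]]
tray 0.9 [358, 93, 230, 250] [598.6, 100.5, 214.4, 167.7, 77.7]
label_holder 0.57 [306, 202, 33, 192] [486.6, 125.5, 92.2, 13.3, 77.7]
[[397.7, 177.9], [390.8, 287.0], [371.9, 287.0], [376.9, 177.9]]
331 137
```

View pics/w10.png

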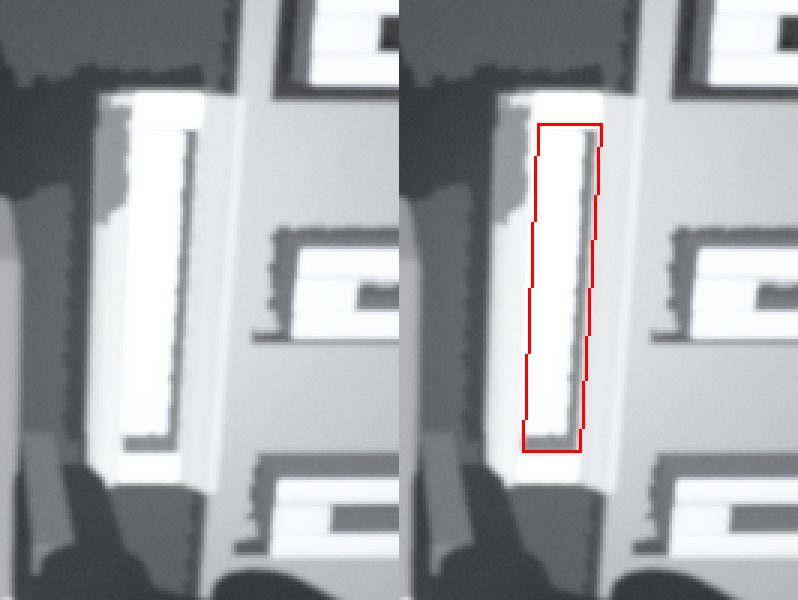

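The rail mouth matches the projected outline closely: inside edges at left-panel x 122–177 at the bottom, 130–197 at the top, and rows 130–452. A numeric profile will refine it.

```bash
python3 - <<'E'
from h import *
im=cv2.imread("pics/raw10.png");g=im[:,:,1];C=cam("wrist",np.load("T10.npy"))
for r in(190,220,240,260,280): print(r,356,g[r,356:416].tolist())
for c in(380,384): print("col",c,160,g[160:190,c].tolist(),270,g[270:304,c].tolist())
a=np.radians(-12.2);u=np.array([np.cos(a),np.sin(a)]);v=np.array([-u[1],u[0]])
for w,l,z in((.00775,.044,.014),(.00775,.044,.024),(.00775,.044,.031),(.0107,.044,.031),(.0137,.044,.031)):
    P=lambda x,y:np.r_[np.array([.534,.1155])+x*u+y*v,z]
    for y in(.035,.01,-.018,-.04):
        p=proj(C,[P(-w,y),P(w,y)]);print(w,z,p.round(1).tolist(),end=' ')
    print("ends",proj(C,[P(0,l),P(0,-l)]).round(1).tolist())
E
```

```text
190 356 [68, 69, 71, 70, 75, 92, 122, 146, 154, 153, 154, 153, 153, 153, 153, 156, 178, 218, 244, 253, 254, 255, 255, 255, 255, 255, 255, 255, 255, 255, 255, 255, 255, 255, 253, 234, 179, 142, 140, 168, 215, 231, 232, 231, 230, 232, 231, 233, 231, 230, 229, 232, 236, 241, 239, 232, 224, 220, 220, 220]
220 356 [77, 76, 77, 81, 99, 142, 187, 220, 230, 234, 238, 241, 243, 244, 245, 244, 244, 249, 253, 255, 255, 255, 255, 255, 255, 255, 255, 255, 255, 255, 255, 255, 255, 253, 233, 175, 145, 169, 213, 230, 232, 230, 230, 232, 233, 233, 231, 231, 230, 232, 239, 241, 239, 232, 225, 223, 222, 222, 222, 222]
240 356 [78, 80, 80, 96, 132, 178, 214, 229, 233, 238, 241, 243, 244, 245, 245, 244, 247, 253, 255, 255, 255, 255, 255, 255, 255, 255, 255, 255, 255, 255, 255, 254, 250, 219, 164, 145, 168, 214, 231, 232, 230, 233, 234, 235, 233, 232, 231, 232, 236, 240, 241, 236, 227, 222, 221, 222, 220, 222, 220, 219]
260 356 [78, 80, 93, 117, 163, 206, 227, 233, 238, 241, 243, 245, 245, 245, 244, 247, 252, 254, 254, 254, 255, 255, 255, 255, 255, 255, 255, 254, 254, 254, 253, 240, 193, 155, 151, 180, 21
[... 1510 characters left out ...]
387.3, 177.9], [381.4, 287.0]]
0.00775 0.031 [[377.9, 191.4], [399.1, 191.4]] 0.00775 0.031 [[376.4, 224.7], [397.0, 224.7]] 0.00775 0.031 [[374.7, 259.9], [394.7, 259.9]] 0.00775 0.031 [[373.4, 286.1], [392.9, 286.0]] ends [[389.2, 178.9], [382.9, 290.7]]
0.0107 0.031 [[373.9, 191.3], [403.1, 191.4]] 0.0107 0.031 [[372.4, 224.7], [400.9, 224.7]] 0.0107 0.031 [[370.9, 259.9], [398.5, 259.9]] 0.0107 0.031 [[369.7, 286.1], [396.6, 286.0]] ends [[389.2, 178.9], [382.9, 290.7]]
0.0137 0.031 [[369.8, 191.3], [407.2, 191.4]] 0.0137 0.031 [[368.4, 224.7], [404.9, 224.7]] 0.0137 0.031 [[367.0, 259.9], [402.3, 259.9]] 0.0137 0.031 [[365.9, 286.1], [400.4, 286.0]] ends [[389.2, 178.9], [382.9, 290.7]]
```

```bash
python3 -c "
from h import *
go(.532,.1143,.070,77.85)"
```

```text
shift [0.0001 0.0466 0.0609] twist [ 0.0024  0.0007 -0.002 ]
```

>>> {"api": "send_rows", "payload": {"xyz": [[0,0.02,0],[0,0.04,0.01],[0,0.0465,0.03],[0,0.0465,0.05],[0,0.0465,0.06],[0,0.0465,0.06],[0,0.0465,0.06]], "twist": [[0,0,0],[0.002,0,-0.001],[0.002,0,-0.002],[0.002,0,-0.002],[0.002,0,-0.002],[0.002,0,-0.002],[0.002,0,-0.002]], "grip": [-1,-1,-1,-1,-1,-1,-1]}}

```text
clock: 20.85
tool_pos: [0.5321, 0.1151, 0.0715]
tool_rot: [0.778, 0.629, 0.0, 0.001]
contact_force: [-1.0, 0.2, -1.3]
grip_width: 0.126
grasp_force: 58.8
```

```bash
python3 -c "
from h import *
go(.532,.1143,.047,77.85);print(status.sense()['contact_force'])"
```

```text
shift [-0.0008  0.      0.0245] twist [0.0013 0.0002 0.0009]
[-1.01152722  0.18082287 -1.29260738]
```

>>> {"api": "send_rows", "payload": {"xyz": [[-0.0008,0,0.005],[-0.0008,0,0.01],[-0.0008,0,0.015],[-0.0008,0,0.02],[-0.0008,0,0.0225],[-0.0008,0,0.0225]], "twist": [[0,0,0],[0,0,0],[0,0,0],[0,0,0],[0,0,0],[0,0,0]], "grip": [-1,-1,-1,-1,-1,-1]}}

```text
clock: 21.6
tool_pos: [0.5314, 0.1143, 0.0481]
tool_rot: [0.778, 0.629, -0.0, 0.0]
contact_force: [-0.2, -0.2, -1.2]
grip_width: 0.122
grasp_force: 58.8
```

Inside the mouth with no side force. Pressing down step by step.

>>> {"api": "send_rows", "payload": {"xyz": [[0,0,0.002],[0,0,0.004],[0,0,0.006],[0,0,0.008],[0,0,0.008]], "twist": [[0,0,0],[0,0,0],[0,0,0],[0,0,0],[0,0,0]], "grip": [-1,-1,-1,-1,-1]}}

```text
clock: 22.22
tool_pos: [0.5317, 0.1143, 0.0407]
tool_rot: [0.778, 0.629, 0.0, 0.0]
contact_force: [-1.2, -0.9, 6.5]
grip_width: 0.126
grasp_force: 59.8
```

>>> {"api": "send_rows", "payload": {"xyz": [[0,0,0.001],[0,0,0.002],[0,0,0.0025],[0,0,0.003],[0,0,0.003]], "twist": [[0,0,0],[0,0,0],[0,0,0],[0,0,0],[0,0,0]], "grip": [-1,-1,-1,-1,-1]}}

```text
clock: 22.85
tool_pos: [0.5317, 0.1143, 0.0379]
tool_rot: [0.778, 0.629, 0.0, 0.0]
contact_force: [-1.6, -1.5, 8.4]
grip_width: 0.126
grasp_force: 60.0
```

>>> {"api": "send_rows", "payload": {"xyz": [[0,0,0.0005],[0,0,0.001],[0,0,0.001],[0,0,0.001]], "twist": [[0,0,0],[0,0,0],[0,0,0],[0,0,0]], "grip": [-1,-1,-1,-1]}}

```text
clock: 23.35
tool_pos: [0.5317, 0.1143, 0.0371]
tool_rot: [0.778, 0.629, 0.0, 0.0]
contact_force: [-2.5, -0.9, 8.9]
grip_width: 0.127
grasp_force: 60.3
```

>>> {"api": "send_rows", "payload": {"xyz": [[0,0,0.0005],[0,0,0.001],[0,0,0.001],[0,0,0.001]], "twist": [[0,0,0],[0,0,0],[0,0,0],[0,0,0]], "grip": [-1,-1,-1,-1]}}

```text
clock: 23.85
tool_pos: [0.5318, 0.1143, 0.037]
tool_rot: [0.778, 0.629, 0.0, 0.001]
contact_force: [-4.7, -1.9, 20.8]
grip_width: 0.115
grasp_force: 61.9
```

The force jumped to 21 N with the TCP stopped at the predicted home height (0.037), so the bar is bottomed. Holding and doing a last check.

>>> {"api": "send_rows", "payload": {"xyz": [[0,0,0.0003],[0,0,0.0003],[0,0,0.0003],[0,0,0.0003],[0,0,0.0003],[0,0,0.0003]], "twist": [[0,0,0],[0,0,0],[0,0,0],[0,0,0],[0,0,0],[0,0,0]], "grip": [-1,-1,-1,-1,-1,-1]}}

```text
clock: 24.6
tool_pos: [0.5318, 0.1143, 0.037]
tool_rot: [0.778, 0.629, 0.0, 0.001]
contact_force: [-6.3, -1.1, 24.0]
grip_width: 0.125
grasp_force: 62.3
```

```bash
python3 - <<'E'
from h import *
T=pose();print(T[:3,3],T[2]);im=optics.camera("wrist");C=cam("wrist",T)
for d in silhouettes("wrist","strap"):
    if d["score"]>.3: print(round(d["score"],2),box(C,d["pixels"],.02))
for d in silhouettes("wrist","label_holder"): print(round(d["score"],2),[int(v) for v in d["rect"]],box(C,d["pixels"]&(im.min(2)>150),.054))
s=status.sense();print(s["contact_force"],s["torque"],s["clock"])
E
```

```text
[0.53184864 0.11432069 0.0369755 ] [-3.49938791e-04  1.12963436e-03 -9.99999301e-01  3.69754998e-02]
0.73 [627.5, 162.8, 100.2, 26.0, 167.2]
0.7 [634.0, 41.1, 52.4, 18.2, 137.7]
0.68 [615.4, 99.6, 100.2, 29.8, 168.2]
0.73 [284, 58, 353, 344] [597.0, 128.3, 141.6, 103.3, 77.7]
0.56 [309, 201, 29, 191] [532.8, 115.4, 79.6, 12.2, 77.5]
[-6.30101513 -1.99323182 23.92430028] [-0.26130982  1.18032042 -0.00564733] 24.75
```

```bash
python3 -c "
from plant import r;print(r.sign_off())"
```

```text
the job is handed in; nothing more can be done
None
```

The strap lies flat in the empty pocket and is released; the white label holder is pressed home in the rail, still gripped and held down with about 24 N, and the job was handed in at about 25 s on the robot's clock (no verdict was returned).

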